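# Fit the divider comb to the carton collating fixture and clamp it

### The job

Change the collating fixture over to the wide cartons: stand the five-tooth divider comb in the fixture's channel so that every tooth goes into its own slot and its spine sits fully home, level and flush with the channel walls, without forcing it. Then turn only the small inner knob of the fixture's coaxial clamp counter-clockwise until its arm points along the channel and lies over the end of the comb, leaving the outer ring at its setting. Leave the eight-tooth comb and everything else on the table where they are.

Things in the scene. Friction and masses are not known exactly. Their poses are not given: they have to be found in the camera images.
- comb: The comb to fit: white plastic, about 0.3 kg. Origin: centre of the underside, at the tooth tips; z up, y along its length (same either way round). Spine 176 (y) x 26 (x) x 12 mm, from 25 to 37 mm above the origin. Under it five teeth 10 (y) x 26 (x) x 25 mm long at y = -60, -30, 0, 30, 60 mm. It starts standing on its teeth on the table.
- comb_fin (a point): Middle of the comb's top grip fin, 57 mm above the comb's origin. The fin is central, 50 (comb's y) x 16 (x) mm, from 37 to 77 mm above the comb's origin.
- comb_fine: A similar white comb that does not fit and stays where it is: same spine and fin, but eight teeth 8 mm thick at 20 mm pitch. Stands on its teeth on the table; the two combs may have either place.
- fixture: Aluminium fixture fixed to the table, 300 mm long. Origin: on the table under the middle of its channel; y along the channel, towards the clamp, whose axis is at x = 0, y = 145 mm. Channel: two walls 220 mm long (y -110 to 110 mm), 29 mm apart (x -14.5 to 14.5), tops 57 mm above the table. Comb fully home: its origin 20 mm above the table, spine on the slotted bar, its top flush with the walls.
- channel (a point): Middle of the channel, 45 mm above the table, at the top of the grey slotted bar (190 mm long). Its five slots, 12.4 mm wide (y), 30 mm pitch, 29 mm deep, take the comb in one place only. The bar is firmly set up to 7 mm off this point along y; where is not reported: feel or look for it. Between slots the teeth rest on the bar (comb's origin 45 mm up) and the comb slides if pushed.
- clamp (a joint): Angle of the inner clamp knob, rad, about the vertical axis, counter-clockwise from above positive, stays where it is left (friction 0.06 N m). 0: its arm points along the fixture's -x; 1.57 would be along -y, over the comb; it stops at 1.55. It starts between 0 and 0.25.
- clamp_grip (a point): On the clamp's axis, in the inner knob's upright grip bar, 96 mm above the table; turns with the knob. The black bar is 40 mm along its own x, 14 mm thick (y), from 68 to 108 mm up. Below it a disc of 36 mm diameter and the steel arm, 14 mm wide, reaching 72 mm from the axis along the point's -x, from 60 to 68 mm above the table (3 mm above a seated spine).
- ring_mark (a point): White mark on the rim of the clamp's outer ring, 33 mm from the clamp's axis, on the ring's top 53 mm above the table. The ring is knurled steel, 66 to 69 mm in diameter, from 31 to 53 mm above the table, and turns very easily if touched; it starts at any setting and must keep it.
- carton_a: White and blue product carton lying on the table, 120 x 60 x 35 mm, origin under its centre. Bystander.
- carton_b: Another such lying carton, 120 x 60 x 35 mm, origin under its centre. Bystander.
- carton_c: Small carton standing upright, 55 x 35 x 110 mm high, origin under its centre. Bystander.
- tape: Cardboard roll lying flat, 100 mm diameter, 48 mm high, origin under its centre. Bystander.
- scanner: Upright hand scanner with a 50 x 70 mm foot, 145 mm high, origin under its centre. Bystander.
There are look-alikes about, which are no part of the job. What is shaped like the comb but turquoise is not meant.

How it is judged (in metres and radians):
On the way, in this order (a step that is already met when the one before it is completed fails the run):
1. every tooth of the five-tooth comb is in its slot and the comb is fully home (z of comb in the frame of fixture between 0.016 and 0.0225 m and x of comb in the frame of fixture between -0.004 and 0.004 m and y of comb in the frame of fixture between -0.0125 and 0.0125 m and angle between the y axis of comb and the y axis of fixture, either way round below 0.05 rad and angle between comb's own z axis and vertical below 0.04 rad), for 0.2 s.
2. the inner clamp knob is turned until its arm lies over the end of the comb (value of joint clamp above 1.35 rad), for 0.2 s.
At the end, for the whole second after the job is handed in: The five-tooth comb rests fully home in the fixture (within 2.5 mm of its seated height, between the channel walls, parallel to the channel and level within about 2.5 degrees) and at rest; the inner knob reads more than 1.35 rad; the outer ring's mark is within 6 mm of where it was (all of step 1 and linear speed of comb below 0.01 m/s and value of joint clamp above 1.35 rad and distance of ring_mark from where it was at the start of the episode below 0.006 m); the robot touches nothing.
It fails at once if the outer ring is turned (its mark moves more than 6 mm) (distance of ring_mark from where it was at the start of the episode above 0.006 m).
It fails at once if the gripper forces the comb against the fixture with more than 60 N (a drop into the slots does not count) (contact force between comb and fixture above 60 N and contact force between the fingers and comb above 60 N).
It fails at once if the eight-tooth comb is shifted by more than 20 mm (distance of comb_fine from where it was at the start of the episode above 0.02 m).
It fails at once if a carton, the roll or the scanner is shifted by more than 20 mm (distance of any of carton_a, carton_b, carton_c, tape, scanner from where it was at the start of the episode above 0.02 m).
It also fails if it takes over 66 s, if anything falls off the work surface, if the arm or the gripper's body presses on something with over 40 N, if the wrist force passes 120 N, or if a joint passes its speed limit or range.

### The arm

A 6-joint arm with a two-finger parallel gripper is mounted at the origin on the work surface. World frame = base frame: x ahead of the robot, y to its left, z up, the work surface at z = 0. Lengths are in m, angles in degrees, forces in N, time in s.
With the tool pointing down it reaches from about 0.4 to 0.825 m from the base axis. Payload 7 kg.
Tool frame: the origin (TCP) lies on the centre line of the jaws, within the pads' length; the fingertips stand 11 mm ahead of it and the grasp point (between the pads) lies 8 mm behind it; z points along the fingers, y is the direction in which the jaws open and shut (so a half turn about z gives the same grasp; the last joint's range is limited). The gripper opens to 88 mm and grips with 3 to 60 N. Pads are 19 mm wide; open, the fingers measure 130 mm over their backs; the gripper's body (78 mm by 193 mm) begins 47 mm behind the grasp point.
Start: joints at [-56.373, 20.546, 0.682, 0, -70.136, -16.507], TCP at [0.199, -0.645, 0.238] pointing down, gripper open.
Joint ranges: [-176.03, 176.03], [-82.01, 121.73], [-58.28, 71.71], [-173.87, 95.51], [-174.79, -0.11], [-173.66, 173.66]. Speed limits (degrees/s): [136.94, 136.94, 172.46, 180, 180, 180].

### API

Orientations are given as [roll, pitch, yaw] about the fixed x, y, z axes, in that order (R = Rz(yaw) Ry(pitch) Rx(roll)).
In Python, from plant import ctrl, cams, order gives the robot as it stands.
- The arm moves only by the tool jog_arm, never from a script. Its argument "motion" is a list of rows, each an object with "offset": the shift along the tool's x, y, z in mm, a list of three; "roll": the turn about the tool's z in rad; "hand": the finger opening in mm, from 0 to 87.6. A call has 1 to 20 rows; each row is the pose to reach, as a shift and turn from the pose commanded when the call began, along the tool's axes at that moment; what a row does not reach only later rows make up. A row lasts 1/12 s, in which the tool goes at most 41.7 mm and 7.16 degrees, less where a joint would pass 70% of its speed; a pose out of reach is approached as far as the arm can. A call with a gripper value outside its range is refused whole. The fingers move at their own pace and stop on an object; the grip force is fixed at half the most. Time passes only in rows, so rows that repeat a pose let the fingers close. It gives the time, the measured TCP pose, the force and the opening at its end, in the units of the state.
- ctrl.get_obs(): the state, without advancing time (a new reading comes with each control period).
- cams.snapshot(name): name is "side" or "top" or "wrist"; returns a dict with "img" (480x640x3 uint8, red, green, blue), "K" (3x3 intrinsics, pixels), "D" ([k1, k2, p1, p2, k3] as OpenCV has them; the pictures are not rectified), "cam_to_world" (4x4, takes a point from camera to world coordinates); the wrist camera has in their place "T_tool_cam" (4x4, takes a point from camera to tool coordinates, whose origin is the TCP and whose axes are the flange's). Camera axes: x right, y down, z forward; pixel columns grow to the right and rows downward; lengths in m; the calibration is good to about 2 mm. A picture is of the moment at which its call begins: read the wrist's pose just before it. There is no depth.
- order.close_job(): hands the job in, once; it reports no verdict.
The state is a dict: "clock": time; "joint_pos": joint angles; "qvel": joint speeds; "tau": joint torques, N m; "tool_pos": TCP position; "orientation": TCP orientation; "force": force on the tool from outside, world axes, zero at the start; "moment": the same for the moment, N m; "opening": finger opening in m.
Only numpy, scipy, OpenCV 4.12 (cv2) and the standard library are available. Lean on these libraries where they do the work, as an engineer would, in place of code of your own. Each camera call takes 0.05 s, during which the arm holds its last target. There are 200 camera calls.

## Working session

There is one attempt and no reset: what is moved stays moved. The work goes in short steps, Python scripts to look and compute and a tool call to move; the robot and the scene stay as the last step left them, time stands still between calls to the robot, and variables do not carry over. Pictures are saved under pics/ and viewed, about 8 in all and at most 12, crops included, and the job is handed in when it is done.

Besides the shell and the picture viewer there is one more tool, called after "Emit:" by a JSON object that holds its "name" and its "arguments", one argument or row to a line. jog_arm: Moves the arm, as the interface text tells. Its arguments: {"type":"object","properties":{"motion":{"type":"array"}},"required":["motion"]}

```bash
mkdir -p pics; ls
python3 - <<'E'
from plant import ctrl,cams
import cv2,numpy as np
print(ctrl.get_obs())
for n in("top","side"):
    s=cams.snapshot(n); cv2.imwrite(f"pics/{n}0.png",s["img"][:,:,::-1]); print(n,s["K"],s["D"],s["cam_to_world"])
s=cams.snapshot("wrist");cv2.imwrite("pics/wrist0.png",s["img"][:,:,::-1]);print(s["K"],s["D"],s["T_tool_cam"])
E
```

```text
pics
{'clock': 0.0, 'joint_pos': array([-5.63741509e+01,  2.05898525e+01,  6.34094066e-01, -2.09347991e-02,
       -7.01348093e+01, -1.65077033e+01]), 'qvel': array([-0.03865918,  0.12384386, -0.00285861, -0.07561866, -0.00494268,
        0.03109634]), 'tau': array([ 1.96751098e-03, -5.82718635e+01,  2.93060446e+01,  6.99743092e+00,
        6.93333917e-03, -1.54333497e-04]), 'tool_pos': array([ 0.19853539, -0.6446546 ,  0.2366404 ]), 'orientation': array([ 1.79907573e+02, -6.86793645e-03, -1.62888978e+02]), 'force': array([-0.49105832, -0.46935093, -0.27779818]), 'moment': array([ 0.02812263,  0.0236054 , -0.03032218]), 'opening': 0.0874799468571879}
top [[489.69293508   0.         325.60238954]
 [  0.         489.69293508 239.69289435]
 [  0.           0.           1.        ]] [0.01873599 0.         0.         0.         0.        ] [[-0.01110427 -0.99621504  0.08621068  0.40942346]
 [-0.999895    0.01186517  0.00831872  0.04400471]
 [-0.00931014 -0.08610926 -0.9962422   1.11294478]
 [ 0.          0.          0.          1.        ]]
side [[446.22909036   0.         321.13562264]
 [  0.         446.22909036 234.62732602]
 [  0.           0.           1.        ]] [-0.02556988  0.          0.          0.          0.        ] [[-0.89702196 -0.29945211  0.32508466  0.15525361]
 [-0.44171374  0.58156037 -0.68313725  0.75625423]
 [ 0.01551054 -0.75638348 -0.65394454  0.75701154]
 [ 0.          0.          0.          1.        ]]
[[342.36966176   0.         317.57773015]
 [  0.         342.36966176 230.633097  ]
 [  0.           0.           1.        ]] [-0.04556063  0.          0.          0.          0.        ] [[-1.19131008e-03 -9.62241783e-01 -2.72193555e-01  7.32204016e-02]
 [ 9.99998871e-01 -1.39553887e-03  5.56725441e-04 -1.92341209e-04]
 [-9.15561167e-04 -2.72192584e-01  9.62242360e-01 -1.46476282e-01]
 [ 0.00000000e+00  0.00000000e+00  0.00000000e+00  1.00000000e+00]]
```

View pics/top0.png

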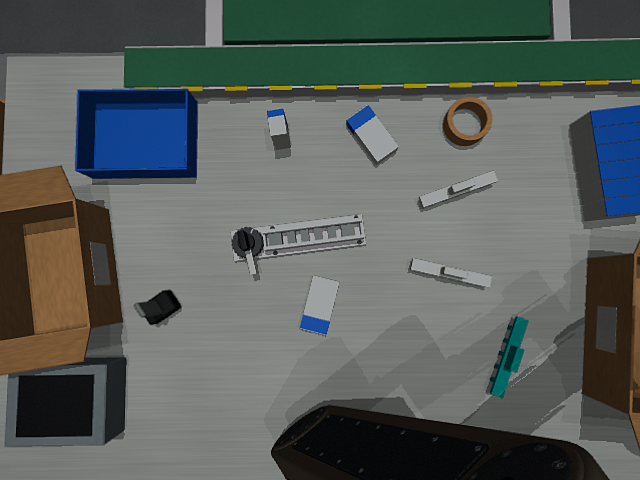

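View pics/side0.png

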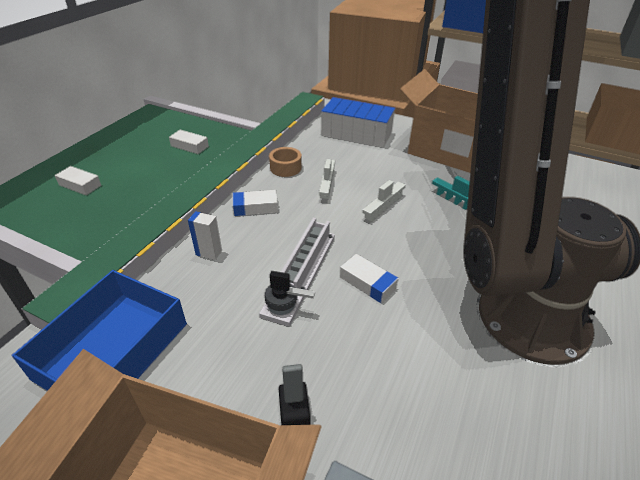

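Overhead view: white combs at top (458,190) and (450,273). The turquoise look-alike is at (510,357), and it isn't meant. The fixture runs from (247,242) to (360,230), with the clamp at its left end and its arm pointing towards (253,275). Next I'll check the tooth counts in a close crop.

```bash
cat > h.py <<'E'
import numpy as np,cv2
from scipy.spatial.transform import Rotation as R
from plant import ctrl,cams
def shot(n):
    o=ctrl.get_obs(); s=cams.snapshot(n)
    if n=="wrist":
        T=np.eye(4);T[:3,:3]=R.from_euler("xyz",o["orientation"],degrees=True).as_matrix();T[:3,3]=o["tool_pos"]
        s["cam_to_world"]=T@np.array(s["T_tool_cam"])
    return s
def ray(s,px,z):
    p=cv2.undistortPoints(np.array(px,float).reshape(-1,1,2),np.array(s["K"]),np.array(s["D"])).reshape(-1,2)
    C=np.array(s["cam_to_world"]);d=np.c_[p,np.ones(len(p))]@C[:3,:3].T
    return C[:3,3]+d*((z-C[2,3])/d[:,2:])
def proj(s,P):
    C=np.linalg.inv(s["cam_to_world"])
    return cv2.projectPoints(np.array(P,float).reshape(-1,1,3),cv2.Rodrigues(C[:3,:3])[0],C[:3,3],np.array(s["K"]),np.array(s["D"]))[0].reshape(-1,2)
E
python3 - <<'E'
from h import *
t=shot("top")
for n,p in dict(combA=[(419,203),(497,178)],combB=[(411,264),(491,282)]).items():
    print(n,ray(t,p,0.037).round(3).tolist())
for n,p in dict(finA=[(458,187)],finB=[(452,271)]).items(): print(n,ray(t,p,.077).round(3))
print("fixture screws/walls", ray(t,[(233,242),(363,215),(366,245),(235,262)],0.0).round(3).tolist())
print("clamp grip",ray(t,[(246,239)],.108).round(3))
g=cv2.imread("pics/side0.png")
c=cv2.resize(g[145:230,300:420],None,fx=5,fy=5,interpolation=cv2.INTER_CUBIC)
w=cv2.imread("pics/wrist0.png")
w=cv2.resize(w,(240,180))
cv2.imwrite("pics/c1.png",np.hstack([c[:, :], cv2.copyMakeBorder(w[:,:200],0,425-180,0,0,cv2.BORDER_CONSTANT)]))
E
```

```text
combA [[0.582, -0.155, 0.037], [0.635, -0.328, 0.037]]
combB [[0.447, -0.134, 0.037], [0.406, -0.306, 0.037]]
finA [[ 0.609 -0.231  0.077]]
finB [[ 0.43  -0.213  0.077]]
fixture screws/walls [[0.503, 0.265, 0.0], [0.561, -0.033, 0.0], [0.493, -0.039, 0.0], [0.457, 0.26, 0.0]]
clamp grip [[0.5   0.217 0.108]]
```

View pics/c1.png

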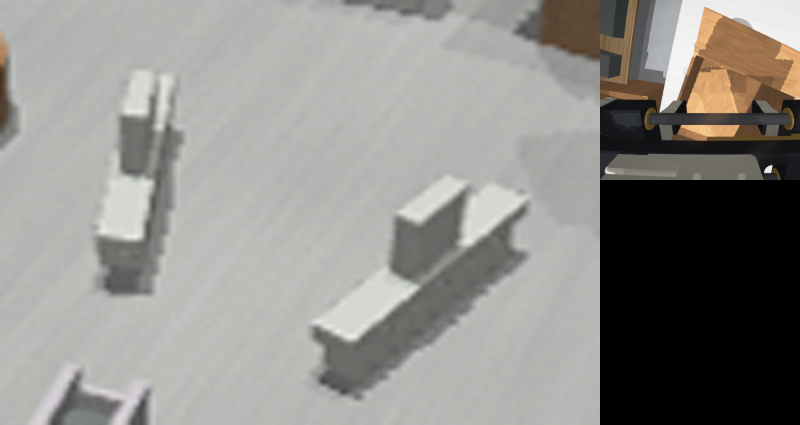

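A at (140,180 in the crop) and B at (420,280) can't be told apart at this resolution. I'll go over B with the wrist camera looking sideways and count the teeth on A.

Emit:
{"name": "jog_arm", "arguments": {
  "motion": [
    {"offset": [-363,396,0],"roll": -1.04,"hand": 60},
    {"offset": [-363,396,0],"roll": -1.04,"hand": 60},
    {"offset": [-363,396,0],"roll": -1.04,"hand": 60},
    {"offset": [-363,396,0],"roll": -1.04,"hand": 60},
    {"offset": [-363,396,0],"roll": -1.04,"hand": 60},
    {"offset": [-363,396,0],"roll": -1.04,"hand": 60},
    {"offset": [-363,396,0],"roll": -1.04,"hand": 60},
    {"offset": [-363,396,0],"roll": -1.04,"hand": 60},
    {"offset": [-363,396,0],"roll": -1.04,"hand": 60},
    {"offset": [-363,396,0],"roll": -1.04,"hand": 60},
    {"offset": [-363,396,85],"roll": -1.04,"hand": 60},
    {"offset": [-363,396,85],"roll": -1.04,"hand": 60},
    {"offset": [-363,396,85],"roll": -1.04,"hand": 60},
    {"offset": [-363,396,85],"roll": -1.04,"hand": 60},
    {"offset": [-363,396,85],"roll": -1.04,"hand": 60},
    {"offset": [-363,396,85],"roll": -1.04,"hand": 60},
    {"offset": [-363,396,85],"roll": -1.04,"hand": 60},
    {"offset": [-363,396,85],"roll": -1.04,"hand": 60}
  ]
}}

```text
clock: 1.7
tool_pos: [0.4292, -0.1604, 0.1532]
orientation: [-179.9, 0.0, -103.3]
force: [0.4, -1.0, -0.2]
opening: 0.0599
```

Run:
```python
from h import *
print(ctrl.get_obs()["joint_pos"].round(1))
s=shot("wrist");cv2.imwrite("pics/w1.png",s["img"][:,:,::-1])
print(proj(s,[[.609,-.241,.077],[.427,-.22,.077]]).round())
```

```text
[  4.3   4.3 -32.6   0.  -53.  -17.6]
[[ 33. 193.]
 [300. 158.]]
```

View pics/w1.png

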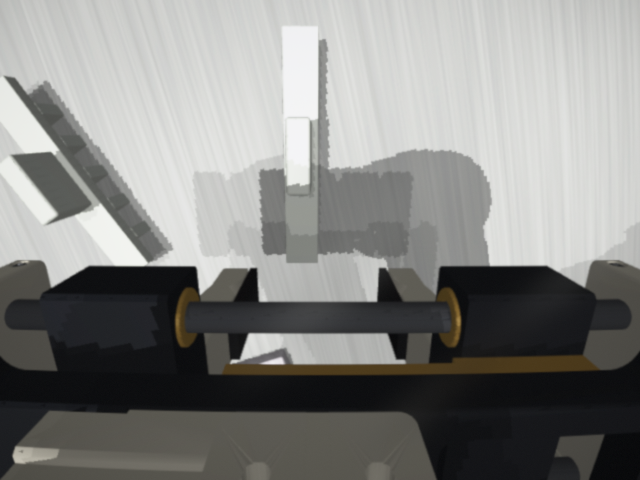

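Comb B is upright at (300,140) with its fin at (298,155). A is at the left, from (10,80) to (160,250), and its toothed side is visible. I'll enlarge that part.

Run:
```python
import cv2,numpy as np
g=cv2.imread("pics/w1.png")[70:270,0:200]
cv2.imwrite("pics/c2.png",cv2.resize(cv2.convertScaleAbs(g,alpha=1.4),None,fx=3,fy=3,interpolation=cv2.INTER_CUBIC))
```

```text
(no output)
```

View pics/c2.png

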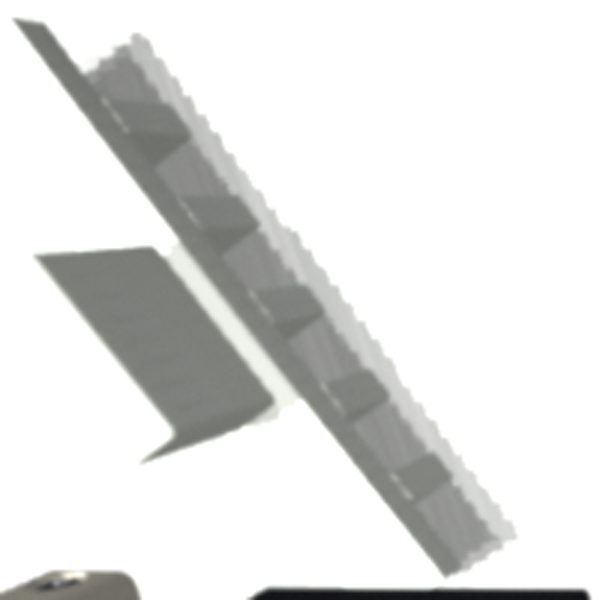

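The enlarged crop shows five teeth, at about (150,130), (225,220), (290,305), (355,390) and (425,475), with a wide end overhang. So A is the five-tooth comb and B is the one to leave. I'll move to hover near A and measure it.

Emit:
{"name": "jog_arm", "arguments": {
  "motion": [
    {"offset": [-17,-162,0],"roll": -0.53,"hand": 60},
    {"offset": [-17,-162,0],"roll": -0.53,"hand": 60},
    {"offset": [-17,-162,0],"roll": -0.53,"hand": 60},
    {"offset": [-17,-162,0],"roll": -0.53,"hand": 60},
    {"offset": [-17,-162,0],"roll": -0.53,"hand": 60},
    {"offset": [-17,-162,0],"roll": -0.53,"hand": 60},
    {"offset": [-17,-162,0],"roll": -0.53,"hand": 60},
    {"offset": [-17,-162,0],"roll": -0.53,"hand": 60},
    {"offset": [-17,-162,0],"roll": -0.53,"hand": 60}
  ]
}}

```text
clock: 2.5
tool_pos: [0.5897, -0.1808, 0.1533]
orientation: [-180.0, -0.0, -73.0]
force: [0.8, -0.6, -0.5]
opening: 0.0599
```

Run:
```python
from h import *
s=shot("wrist");g=s["img"];cv2.imwrite("pics/w2.png",g[:,:,::-1])
h=cv2.cvtColor(g,cv2.COLOR_RGB2GRAY)
# spine/fin top planes: bright regions near expected
print(proj(s,[[.609,-.238,.077]]).round())
t=shot("top");cv2.imwrite("pics/t2.png",t["img"][:,:,::-1])
cv2.imwrite("pics/c3.png",np.vstack([g[:300],cv2.resize(t["img"][195:290,215:385],(640,358))[:290]])[:,:,::-1])
```

```text
[[315. 155.]]
```

View pics/c3.png

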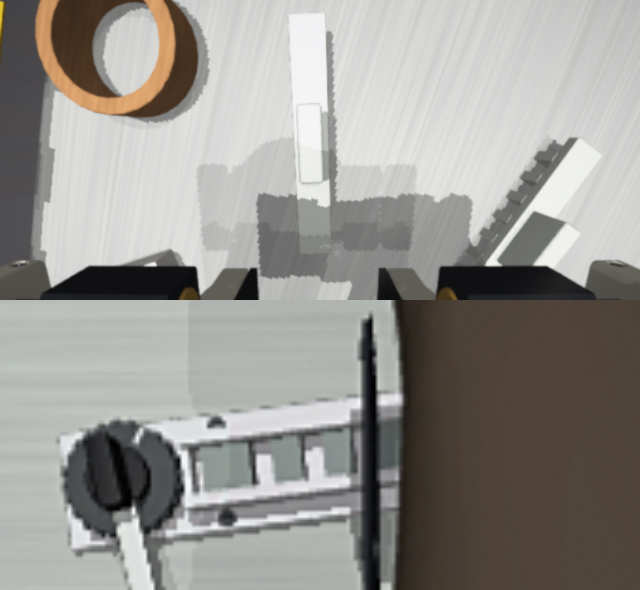

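A is at (310,130), with its fin top running from (297,104) to (323,183). B at the right shows more, finer teeth, which confirms the choice. Tape roll at (105,55) is clear of the approach. Now I'll compute the fin pose.

Run:
```python
from h import *
s=shot("wrist")
q=ray(s,[(297,104),(320,104),(323,182.5),(301,184)],.077); print(q.round(4))
c=q.mean(0);d=(q[0]+q[1]-q[2]-q[3])/2; print("fin c",c,np.linalg.norm(d),np.degrees(np.arctan2(d[1],d[0])), "w",np.linalg.norm(q[0]-q[1]))
e=ray(s,[(289,15),(326,13),(302,250),(330,250)],.037); print(e.round(4)); d=(e[0]+e[1]-e[2]-e[3])/2; print(np.linalg.norm(d),np.degrees(np.arctan2(d[1],d[0])))
o=ctrl.get_obs();Rt=R.from_euler("xyz",o["orientation"],degrees=True).as_matrix()
print("to fin, tool mm",Rt.T@(np.r_[c[:2],.055]-o["tool_pos"])*1e3)
```

```text
[[ 0.6291 -0.2642  0.077 ]
 [ 0.6156 -0.2683  0.077 ]
 [ 0.5995 -0.2225  0.077 ]
 [ 0.6129 -0.2174  0.077 ]]
fin c [ 0.61428095 -0.24308682  0.077     ] 0.049028530809609755 -70.75275381314428 w 0.014171249948139572
[[ 0.6539 -0.3213  0.037 ]
 [ 0.6299 -0.3299  0.037 ]
 [ 0.5974 -0.1601  0.037 ]
 [ 0.5757 -0.1668  0.037 ]]
0.17132607713147802 -71.14237341054704
to fin, tool mm [66.91150172 -4.56629759 98.3581456 ]
```

Emit:
{"name": "jog_arm", "arguments": {
  "motion": [
    {"offset": [67,-4.5,0],"roll": -0.035,"hand": 60},
    {"offset": [67,-4.5,0],"roll": -0.035,"hand": 60},
    {"offset": [67,-4.5,35],"roll": -0.035,"hand": 60},
    {"offset": [67,-4.5,65],"roll": -0.035,"hand": 60},
    {"offset": [67,-4.5,85],"roll": -0.035,"hand": 60},
    {"offset": [67,-4.5,97],"roll": -0.035,"hand": 60},
    {"offset": [67,-4.5,97],"roll": -0.035,"hand": 60},
    {"offset": [67,-4.5,97],"roll": -0.035,"hand": 60},
    {"offset": [67,-4.5,97],"roll": -0.035,"hand": 30},
    {"offset": [67,-4.5,97],"roll": -0.035,"hand": 20},
    {"offset": [67,-4.5,97],"roll": -0.035,"hand": 8},
    {"offset": [67,-4.5,97],"roll": -0.035,"hand": 8},
    {"offset": [67,-4.5,97],"roll": -0.035,"hand": 8},
    {"offset": [67,-4.5,97],"roll": -0.035,"hand": 8},
    {"offset": [67,-4.5,97],"roll": -0.035,"hand": 8}
  ]
}}

```text
clock: 3.9
tool_pos: [0.6146, -0.2432, 0.0558]
orientation: [-180.0, -0.0, -70.9]
force: [0.4, -0.8, -0.8]
opening: 0.0193
```

Before lifting the comb I'll look at the fixture with the jaws empty, because the held comb would hide the channel. The comb stays where it stands.

Emit:
{"name": "jog_arm", "arguments": {
  "motion": [
    {"offset": [0,0,0],"roll": 0,"hand": 60},
    {"offset": [0,0,0],"roll": 0,"hand": 60},
    {"offset": [0,0,0],"roll": 0,"hand": 60},
    {"offset": [0,0,0],"roll": 0,"hand": 60},
    {"offset": [0,0,0],"roll": 0,"hand": 60},
    {"offset": [0,0,-40],"roll": 0,"hand": 60},
    {"offset": [0,0,-80],"roll": 0,"hand": 60},
    {"offset": [0,0,-120],"roll": 0,"hand": 60},
    {"offset": [-377,-20,-195],"roll": 0.23,"hand": 60},
    {"offset": [-377,-20,-195],"roll": 0.23,"hand": 60},
    {"offset": [-377,-20,-195],"roll": 0.23,"hand": 60},
    {"offset": [-377,-20,-195],"roll": 0.23,"hand": 60},
    {"offset": [-377,-20,-195],"roll": 0.23,"hand": 60},
    {"offset": [-377,-20,-195],"roll": 0.23,"hand": 60},
    {"offset": [-377,-20,-195],"roll": 0.23,"hand": 60},
    {"offset": [-377,-20,-195],"roll": 0.23,"hand": 60},
    {"offset": [-377,-20,-195],"roll": 0.23,"hand": 60},
    {"offset": [-377,-20,-195],"roll": 0.23,"hand": 60},
    {"offset": [-377,-20,-195],"roll": 0.23,"hand": 60},
    {"offset": [-377,-20,-195],"roll": 0.23,"hand": 60}
  ]
}}

```text
clock: 5.57
tool_pos: [0.51, 0.1204, 0.2508]
orientation: [-180.0, 0.0, -84.0]
force: [-0.4, 0.1, -0.8]
opening: 0.06
```

Run:
```python
from h import *
import pickle
s=shot("wrist");pickle.dump({k:s[k] for k in("img","K","D","cam_to_world")},open("f.pkl","wb"))
g=s["img"];c=proj(s,[[.515,.073,.057]])[0];print(c, proj(s,[[.5,.217,.1]]))
cv2.imwrite("pics/w3.png",cv2.resize(g[0:290,200:440],None,fx=2,fy=2,interpolation=cv2.INTER_CUBIC)[:,:,::-1])
```

```text
[317.79391961 161.10940601] [[317.76020819 315.84296675]]
```

View pics/w3.png

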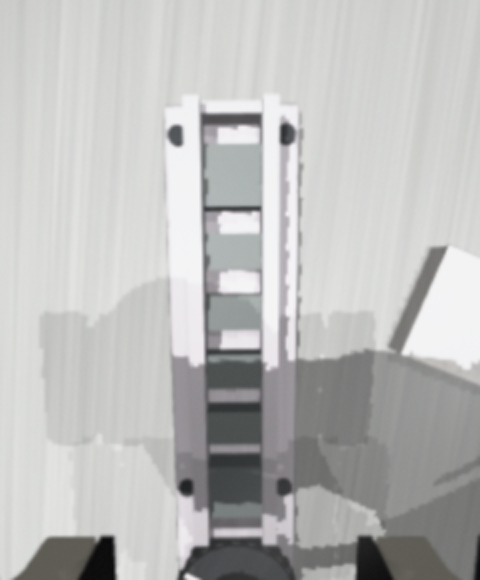

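The picture shows the channel from crop (235,110) down to (235,535), with walls between x=205 and 262. The grey lands are separated by white slots at about y=221, 282, 341, 397 and 450. I'll take profiles for the exact edges.

Run:
```python
from h import *
import pickle
s=pickle.load(open("f.pkl","rb"));g=s["img"].astype(int)
for x0,x1 in((305,309),(311,314),(322,327)):
    p=g[45:272,x0:x1].mean(1); print(x0); print(" ".join(f"{r+45}:{int(v[0])}/{int(v[1]-v[0])}" for r,v in enumerate(p)))
for r in(70,95,120,145,205,225): print(r,g[r,280:352].mean(1).astype(int).tolist())
```

```text
305
45:211/1 46:211/1 47:211/1 48:211/0 49:216/0 50:228/0 51:238/0 52:241/0 53:241/0 54:241/0 55:234/0 56:185/0 57:112/-1 58:83/-2 59:81/-2 60:81/-2 61:90/-2 62:122/-4 63:153/-4 64:165/-5 65:167/-5 66:167/-4 67:170/-5 68:178/-4 69:185/-4 70:187/-3 71:184/0 72:176/3 73:174/5 74:174/5 75:174/6 76:173/7 77:174/6 78:173/6 79:173/6 80:174/6 81:174/6 82:173/6 83:174/6 84:174/6 85:174/6 86:175/5 87:175/6 88:175/5 89:174/6 90:174/6 91:174/5 92:175/6 93:175/6 94:175/6 95:175/7 96:176/6 97:175/6 98:176/6 99:175/7 100:175/6 101:173/7 102:160/6 103:105/4 104:66/1 105:98/-1 106:148/-3 107:162/-4 108:166/-4 109:168/-4 110:173/-4 111:182/-4 112:183/-4 113:183/-4 114:182/-4 115:181/-3 116:178/0 117:176/4 118:175/5 119:175/5 120:175/4 121:175/5 122:175/5 123:175/5 124:175/5 125:175/4 126:175/5 127:173/5 128:171/5 129:171/5 130:170/5 131:171/5 132:172/5 133:173/4 134:170/2 135:164/-1 136:161/-3 137:160/-4 138:161/-4 139:162/-4 140:163/-4 141:161/-5 142:155/-5 143:152/-5 144:153/-5 145:146/-4 146:122/-1 147:113/3 148:132/5 149:144/5 150:147/5 151:146/5 152:146/5 153:146/5 154:146/5 155:148/5 156:148/6 
[... 6974 characters left out ...]
05 [201, 201, 202, 202, 200, 194, 165, 147, 149, 149, 150, 149, 147, 146, 144, 142, 142, 142, 142, 142, 142, 138, 122, 85, 61, 57, 56, 56, 57, 58, 57, 56, 57, 56, 58, 57, 57, 57, 57, 58, 58, 57, 58, 57, 58, 58, 59, 58, 59, 62, 79, 115, 137, 141, 142, 142, 142, 143, 145, 149, 151, 150, 150, 151, 152, 153, 148, 133, 125, 126, 127, 125]
225 [187, 187, 186, 188, 191, 193, 186, 156, 145, 147, 147, 146, 145, 144, 143, 141, 140, 139, 139, 139, 140, 140, 133, 108, 103, 129, 138, 138, 139, 139, 140, 140, 140, 140, 140, 140, 140, 140, 139, 138, 138, 141, 142, 139, 138, 138, 139, 139, 137, 129, 110, 122, 136, 140, 140, 140, 140, 141, 142, 145, 147, 145, 143, 138, 133, 131, 127, 114, 110, 111, 111, 111]
```

Run:
```python
from h import *
import pickle
s=pickle.load(open("f.pkl","rb"))
rows=[95,120,145,205,225];L=[300.3,300.9,301.2,302.6,302.8];Rr=[330.9,330.9,331,330.9,331]
l=ray(s,list(zip(L,rows)),.057);r=ray(s,list(zip(Rr,rows)),.057)
print("width",np.linalg.norm((l-r)[:,:2],axis=1).round(4))
m=(l+r)/2;k=np.polyfit(m[:,1],m[:,0],1);print(m.round(4).tolist(),k,"resid mm",((np.polyval(k,m[:,1])-m[:,0])*1e3).round(2))
yaw=np.degrees(np.arctan2(1,k[0]));print("fixture y yaw",yaw)
u=np.array([k[0],1])/np.hypot(k[0],1)
E=[72,102.5,116.8,134.2,146.6,164.3,177,193.6,205.8,221.4,233.5,258.8]
e=ray(s,[(316,a) for a in E],.045)[:,:2]@u
print("edges along u mm",(e*1e3).round(1)); sl=(e[1:-1:2]+e[2:-1:2])/2;print("slots",(sl*1e3).round(1),np.diff(sl)*1e3)
c0=np.mean(sl); off=np.array([k[1],0]); P=off+u*(c0-off@u); print("comb target xy",P, "bar mid from ends",(e[0]+e[-1])/2)
w=ray(s,[(295,47.5),(336,47.5)],.057)[:,:2]@u; print("wall end",w,"-> fixture origin s",w+.11)
```

```text
width [0.0286 0.0285 0.0288 0.0286 0.029 ]
[[0.5234, 0.0125, 0.057], [0.5208, 0.0348, 0.057], [0.5182, 0.0579, 0.057], [0.5115, 0.1166, 0.057], [0.5092, 0.1374, 0.057]] [-0.11359163  0.52478281] resid mm [-0.02  0.03 -0.02  0.03 -0.02]
fixture y yaw 96.48054321686318
edges along u mm [-68.7 -41.  -27.7 -11.1   1.   18.5  31.4  48.5  61.5  78.3  91.7 120.6]
slots [-34.3  -5.1  24.9  55.   85. ] [29.26364209 29.99997452 30.0669487  30.01215362]
comb target xy [0.51526394 0.08379906] bar mid from ends 0.02592836907026757
wall end [-0.08783044 -0.08747408] -> fixture origin s [0.02216956 0.02252592]
```

Emit:
{"name": "jog_arm", "arguments": {
  "motion": [
    {"offset": [372.5,-66,50],"roll": -0.2286,"hand": 50},
    {"offset": [372.5,-66,50],"roll": -0.2286,"hand": 50},
    {"offset": [372.5,-66,50],"roll": -0.2286,"hand": 50},
    {"offset": [372.5,-66,50],"roll": -0.2286,"hand": 50},
    {"offset": [372.5,-66,50],"roll": -0.2286,"hand": 50},
    {"offset": [372.5,-66,50],"roll": -0.2286,"hand": 50},
    {"offset": [372.5,-66,50],"roll": -0.2286,"hand": 50},
    {"offset": [372.5,-66,50],"roll": -0.2286,"hand": 50},
    {"offset": [372.5,-66,50],"roll": -0.2286,"hand": 50},
    {"offset": [372.5,-66,50],"roll": -0.2286,"hand": 50},
    {"offset": [372.5,-66,50],"roll": -0.2286,"hand": 50},
    {"offset": [372.5,-66,50],"roll": -0.2286,"hand": 50},
    {"offset": [372.5,-66,90],"roll": -0.2286,"hand": 50},
    {"offset": [372.5,-66,130],"roll": -0.2286,"hand": 50},
    {"offset": [372.5,-66,165],"roll": -0.2286,"hand": 50},
    {"offset": [372.5,-66,185],"roll": -0.2286,"hand": 50},
    {"offset": [372.5,-66,195],"roll": -0.2286,"hand": 50},
    {"offset": [372.5,-66,195],"roll": -0.2286,"hand": 50},
    {"offset": [372.5,-66,195],"roll": -0.2286,"hand": 10},
    {"offset": [372.5,-66,195],"roll": -0.2286,"hand": 8}
  ]
}}

```text
clock: 7.28
tool_pos: [0.6156, -0.2442, 0.0577]
orientation: [-179.8, -0.1, -71.0]
force: [0.7, -0.2, -0.5]
opening: 0.0417
```

Emit:
{"name": "jog_arm", "arguments": {
  "motion": [
    {"offset": [0,0,0],"roll": 0,"hand": 8},
    {"offset": [0,0,0],"roll": 0,"hand": 8},
    {"offset": [0,0,0],"roll": 0,"hand": 8},
    {"offset": [0,0,0],"roll": 0,"hand": 8},
    {"offset": [0,0,0],"roll": 0,"hand": 8},
    {"offset": [0,0,0],"roll": 0,"hand": 8},
    {"offset": [0,0,0],"roll": 0,"hand": 8},
    {"offset": [0,0,0],"roll": 0,"hand": 8}
  ]
}}

```text
clock: 7.95
tool_pos: [0.6145, -0.2442, 0.0564]
orientation: [-180.0, -0.0, -71.0]
force: [-1.4, 1.3, 5.4]
opening: 0.0158
```

Gripped (15.8 mm). Now I'll lift it and carry it over the channel.

Emit:
{"name": "jog_arm", "arguments": {
  "motion": [
    {"offset": [0,0,-15],"roll": 0,"hand": 8},
    {"offset": [0,0,-40],"roll": 0,"hand": 8},
    {"offset": [0,0,-75],"roll": 0,"hand": 8},
    {"offset": [0,0,-104],"roll": 0,"hand": 8},
    {"offset": [-30,-1.1,-104],"roll": 0.02,"hand": 8},
    {"offset": [-65,-2.4,-104],"roll": 0.04,"hand": 8},
    {"offset": [-100,-3.7,-104],"roll": 0.06,"hand": 8},
    {"offset": [-135,-5,-104],"roll": 0.09,"hand": 8},
    {"offset": [-170,-6.3,-104],"roll": 0.11,"hand": 8},
    {"offset": [-205,-7.6,-104],"roll": 0.13,"hand": 8},
    {"offset": [-240,-9,-104],"roll": 0.16,"hand": 8},
    {"offset": [-275,-10.3,-104],"roll": 0.18,"hand": 8},
    {"offset": [-305,-11.4,-104],"roll": 0.2,"hand": 8},
    {"offset": [-325,-12.2,-104],"roll": 0.218,"hand": 8},
    {"offset": [-341.5,-12.7,-104],"roll": 0.218,"hand": 8},
    {"offset": [-341.5,-12.7,-104],"roll": 0.218,"hand": 8},
    {"offset": [-341.5,-12.7,-104],"roll": 0.218,"hand": 8},
    {"offset": [-341.5,-12.7,-104],"roll": 0.218,"hand": 8}
  ]
}}

```text
clock: 9.45
tool_pos: [0.5148, 0.0827, 0.1592]
orientation: [180.0, -0.0, -83.5]
force: [0.1, -0.5, -3.1]
opening: 0.0159
```

Run:
```python
from h import *
o=ctrl.get_obs();print({k:np.round(o[k],4) for k in("tool_pos","orientation","force","moment","opening")})
s=shot("wrist");g=s["img"]
a=cv2.resize(g[0:300,220:420],(400,600)); t=shot("side")["img"]
b=cv2.resize(t[190:350,240:347],(400,600)); cv2.imwrite("pics/w4.png",np.hstack([a,b])[:,:,::-1])
```

```text
{'tool_pos': array([0.5148, 0.0827, 0.1592]), 'orientation': array([ 1.799594e+02, -8.500000e-03, -8.347590e+01]), 'force': array([ 0.0893, -0.4992, -3.0954]), 'moment': array([-0.0201,  0.0748, -0.0159]), 'opening': np.float64(0.0159)}
```

View pics/w4.png

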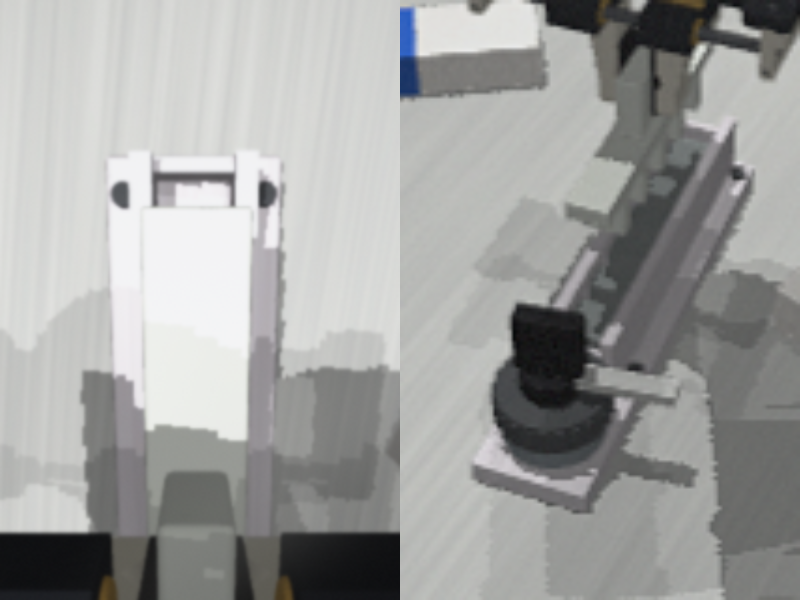

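Run:
```python
from h import *
s=shot("wrist");o=ctrl.get_obs();g=cv2.cvtColor(s["img"],cv2.COLOR_RGB2GRAY).astype(int)
z=o["tool_pos"][2]-.0564+.037
print([g[95:112,x].tolist() for x in(312,325)])
print(g[130,278:360].tolist());print(g[200,278:360].tolist())
u=np.array([-.1129,.9936]);n=np.array([.9936,.1129])
for r in(103,103.5,104,104.5):
    e=ray(s,[(292,r),(345,r)],z)[:,:2];print(r,(e@u+.088)*1e3)
print("line n",n@[.51526394,.08379906]*1e3,"tcp n,s",o["tool_pos"][:2]@n*1e3,o["tool_pos"][:2]@u*1e3, z)
```

```text
[[239, 239, 239, 239, 240, 242, 242, 238, 220, 228, 240, 243, 243, 243, 243, 243, 243], [241, 241, 241, 242, 242, 242, 243, 238, 224, 233, 241, 242, 243, 243, 243, 243, 243]]
[243, 243, 243, 243, 243, 243, 243, 243, 243, 243, 243, 239, 224, 228, 239, 243, 243, 243, 243, 243, 243, 243, 243, 243, 243, 243, 243, 243, 243, 243, 243, 243, 243, 243, 243, 243, 243, 243, 243, 243, 243, 243, 243, 243, 243, 243, 243, 243, 243, 243, 243, 243, 243, 243, 243, 243, 243, 243, 243, 243, 243, 243, 243, 243, 243, 242, 233, 204, 183, 181, 181, 178, 178, 178, 176, 175, 173, 175, 178, 177, 161, 142]
[140, 147, 148, 148, 148, 148, 148, 147, 155, 186, 219, 230, 232, 229, 221, 229, 235, 237, 237, 237, 237, 238, 237, 237, 237, 237, 237, 237, 237, 237, 237, 236, 237, 237, 237, 237, 237, 237, 236, 236, 236, 236, 236, 236, 236, 235, 236, 236, 236, 236, 236, 235, 235, 235, 235, 235, 235, 235, 235, 235, 235, 235, 235, 235, 231, 202, 151, 140, 145, 147, 147, 145, 146, 146, 146, 147, 156, 172, 167, 145, 145, 150]
103 [24.29682857 24.33324001]
103.5 [24.51490342 24.55135402]
104 [24.7331109 24.7696007]
104.5 [24.95145127 24.98798031]
line n 521.4271646580002 tcp n,s 520.9797579834001 23.47706812537375 0.1399178829264452
```

The comb is held straight, and its far end at (317,103) puts its centre about 0.6 mm short of the slot centre. I'll correct that and lower it between the walls.

Emit:
{"name": "jog_arm", "arguments": {
  "motion": [
    {"offset": [-0.6,-0.4,15],"roll": 0,"hand": 8},
    {"offset": [-0.6,-0.4,30],"roll": 0,"hand": 8},
    {"offset": [-0.6,-0.4,40],"roll": 0,"hand": 8},
    {"offset": [-0.6,-0.4,46],"roll": 0,"hand": 8},
    {"offset": [-0.6,-0.4,50],"roll": 0,"hand": 8},
    {"offset": [-0.6,-0.4,53],"roll": 0,"hand": 8},
    {"offset": [-0.6,-0.4,55],"roll": 0,"hand": 8},
    {"offset": [-0.6,-0.4,57],"roll": 0,"hand": 8},
    {"offset": [-0.6,-0.4,59],"roll": 0,"hand": 8},
    {"offset": [-0.6,-0.4,60],"roll": 0,"hand": 8},
    {"offset": [-0.6,-0.4,60],"roll": 0,"hand": 8}
  ]
}}

```text
clock: 10.52
tool_pos: [0.5153, 0.0836, 0.0996]
orientation: [-180.0, 0.0, -83.5]
force: [-0.3, 0.2, -2.0]
opening: 0.0158
```

Emit:
{"name": "jog_arm", "arguments": {
  "motion": [
    {"offset": [0,0,1.5],"roll": 0,"hand": 8},
    {"offset": [0,0,3],"roll": 0,"hand": 8},
    {"offset": [0,0,4],"roll": 0,"hand": 8},
    {"offset": [0,0,4],"roll": 0,"hand": 8}
  ]
}}

```text
clock: 10.85
tool_pos: [0.5152, 0.0835, 0.0953]
orientation: [180.0, -0.0, -83.5]
force: [0.1, -0.1, -3.2]
opening: 0.016
```

The teeth are about 6 mm into the slots and there's no upward force. I'll keep lowering slowly.

Emit:
{"name": "jog_arm", "arguments": {
  "motion": [
    {"offset": [0,0,2],"roll": 0,"hand": 8},
    {"offset": [0,0,4],"roll": 0,"hand": 8},
    {"offset": [0,0,6],"roll": 0,"hand": 8},
    {"offset": [0,0,8],"roll": 0,"hand": 8},
    {"offset": [0,0,10],"roll": 0,"hand": 8},
    {"offset": [0,0,12],"roll": 0,"hand": 8},
    {"offset": [0,0,14],"roll": 0,"hand": 8},
    {"offset": [0,0,15.5],"roll": 0,"hand": 8},
    {"offset": [0,0,16.5],"roll": 0,"hand": 8},
    {"offset": [0,0,17],"roll": 0,"hand": 8},
    {"offset": [0,0,17],"roll": 0,"hand": 8}
  ]
}}

```text
clock: 11.77
tool_pos: [0.5153, 0.0835, 0.0784]
orientation: [180.0, -0.0, -83.5]
force: [-0.1, 0.1, -2.4]
opening: 0.0159
```

Emit:
{"name": "jog_arm", "arguments": {
  "motion": [
    {"offset": [0,0,0.7],"roll": 0,"hand": 8},
    {"offset": [0,0,1.3],"roll": 0,"hand": 8},
    {"offset": [0,0,1.8],"roll": 0,"hand": 8},
    {"offset": [0,0,1.8],"roll": 0,"hand": 8}
  ]
}}

```text
clock: 12.1
tool_pos: [0.5153, 0.0835, 0.0767]
orientation: [180.0, -0.0, -83.5]
force: [-0.5, -0.8, -2.9]
opening: 0.0158
```

Home height reached with no load. I'll release, rise, and look at the comb and clamp.

Emit:
{"name": "jog_arm", "arguments": {
  "motion": [
    {"offset": [0,0,0.3],"roll": 0,"hand": 50},
    {"offset": [0,0,0.3],"roll": 0,"hand": 50},
    {"offset": [0,0,0.3],"roll": 0,"hand": 50},
    {"offset": [0,0,0.3],"roll": 0,"hand": 50},
    {"offset": [0,0,0.3],"roll": 0,"hand": 50},
    {"offset": [0,0,-25],"roll": 0,"hand": 50},
    {"offset": [0,0,-60],"roll": 0,"hand": 50},
    {"offset": [0,0,-100],"roll": 0,"hand": 50},
    {"offset": [0,0,-140],"roll": 0,"hand": 50},
    {"offset": [0,0,-173],"roll": 0,"hand": 50},
    {"offset": [-202,0,-173],"roll": 0,"hand": 50},
    {"offset": [-202,0,-173],"roll": 0,"hand": 50},
    {"offset": [-202,0,-173],"roll": 0,"hand": 50},
    {"offset": [-202,0,-173],"roll": 0,"hand": 50},
    {"offset": [-202,0,-173],"roll": 0,"hand": 50},
    {"offset": [-202,0,-173],"roll": 0,"hand": 50},
    {"offset": [-202,0,-173],"roll": 0,"hand": 50},
    {"offset": [-202,0,-173],"roll": 0,"hand": 50}
  ]
}}

```text
clock: 13.6
tool_pos: [0.4922, 0.2842, 0.2495]
orientation: [180.0, -0.0, -83.4]
force: [0.3, -1.3, -0.8]
opening: 0.0499
```

Run:
```python
from h import *
import pickle
s=shot("wrist");pickle.dump({k:s[k] for k in("img","K","D","cam_to_world")},open("f2.pkl","wb"))
t=shot("side")["img"]
a=cv2.resize(s["img"][0:260,200:440],(480,520),interpolation=cv2.INTER_CUBIC)
b=cv2.resize(t[210:330,255:340],(320,452),interpolation=cv2.INTER_CUBIC);b=cv2.copyMakeBorder(b,0,68,0,0,cv2.BORDER_CONSTANT)
cv2.imwrite("pics/w5.png",np.hstack([a,b])[:,:,::-1])
```

```text
(no output)
```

View pics/w5.png

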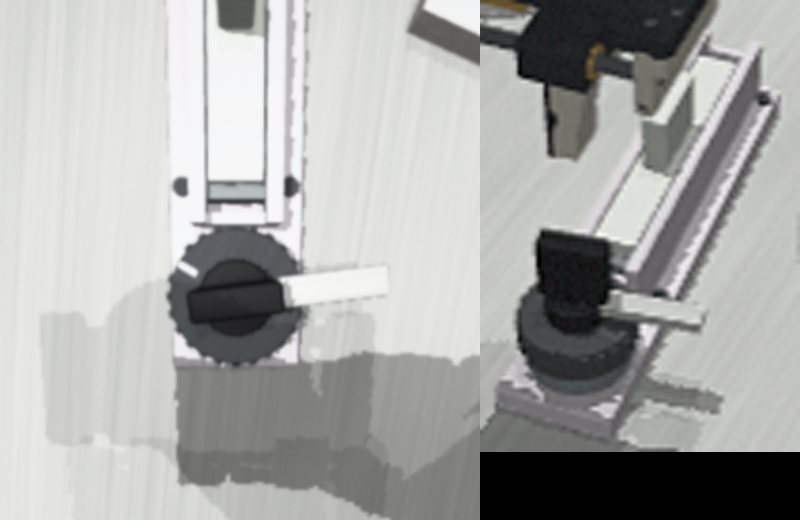

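The picture shows the comb seated flush between the walls. The clamp bar is at crop (236,299), the arm tip at (387,279) and the ring mark at (187,268). I'll compute the axis and angle.

Run:
```python
from h import *
import pickle
s=pickle.load(open("f2.pkl","rb"));f=lambda L:[(200+x/2,y/2) for x,y in L]
u=np.array([-.1129,.9936]);n=np.array([.9936,.1129])
# bar top face by mask
g=s["img"].astype(int).max(2);m=(g<36).astype(np.uint8);m[:, :280]=0;m[:,360:]=0;m[:125]=0;m[175:]=0
c=max(cv2.findContours(m,0,1)[0],key=cv2.contourArea);print(cv2.minAreaRect(c))
q=ray(s,f([(188,291),(283,279),(285,307),(190,323)]),.108)[:,:2];cb=q.mean(0)
d=(q[1]+q[2]-q[0]-q[3])/2;ang=lambda d:np.arctan2(-(d@u),-(d@n))
print("bar c",cb,np.linalg.norm(d),"thick",np.linalg.norm(q[0]-q[3]),"ang",ang(d))
a=ray(s,f([(287,277),(283,305),(387,263),(388,294)]),.068)[:,:2];d=(a[2]+a[3]-a[0]-a[1])/2
print("arm ang",ang(d)); tip=(a[2]+a[3])/2; print("tip",tip,"axis=tip-72d",tip-.072*d/np.linalg.norm(d))
r=ray(s,f([(168,297),(303,297),(236,227),(236,364)]),.053)[:,:2];print("ring c",r[:2].mean(0),r[2:].mean(0),np.linalg.norm(r[0]-r[1]))
print("wall-based (.4992,.2251)")
print("mark",ray(s,f([(187,268)]),.053))
```

```text
((315.5, 160.0), (8.0, 39.0), 90.0)
bar c [0.49863611 0.22386415] 0.03943840020462762 thick 0.01295166516719557 ang 0.14359384777415662
arm ang 0.12181128666022474
tip [0.42960134 0.20777324] axis=tip-72d [0.49962315 0.22453466]
ring c [0.49883667 0.22482149] [0.49858616 0.22487654] 0.06600419454777552
wall-based (.4992,.2251)
mark [[0.52370419 0.213845   0.053     ]]
```

Axis is at about (0.4989, 0.2247) and the knob angle about 0.13 rad, with the estimates agreeing within 1 mm. I'll go over the knob, turn the jaws across the bar, then descend.

Emit:
{"name": "jog_arm", "arguments": {
  "motion": [
    {"offset": [60,0,0],"roll": 1.443,"hand": 50},
    {"offset": [60,0,0],"roll": 1.443,"hand": 50},
    {"offset": [60,0,0],"roll": 1.443,"hand": 50},
    {"offset": [60,0,0],"roll": 1.443,"hand": 50},
    {"offset": [60,0,0],"roll": 1.443,"hand": 50},
    {"offset": [60,0,0],"roll": 1.443,"hand": 50},
    {"offset": [60,0,0],"roll": 1.443,"hand": 50},
    {"offset": [60,0,0],"roll": 1.443,"hand": 50},
    {"offset": [60,0,0],"roll": 1.443,"hand": 50},
    {"offset": [60,0,0],"roll": 1.443,"hand": 50},
    {"offset": [60,0,0],"roll": 1.443,"hand": 50},
    {"offset": [60,0,0],"roll": 1.443,"hand": 50},
    {"offset": [60,0,40],"roll": 1.443,"hand": 50},
    {"offset": [60,0,80],"roll": 1.443,"hand": 50},
    {"offset": [60,0,110],"roll": 1.443,"hand": 50},
    {"offset": [60,0,110],"roll": 1.443,"hand": 50},
    {"offset": [60,0,110],"roll": 1.443,"hand": 50}
  ]
}}

```text
clock: 15.12
tool_pos: [0.4991, 0.2231, 0.1394]
orientation: [-179.9, -0.1, -166.2]
force: [0.5, -0.2, 1.1]
opening: 0.0501
```

Emit:
{"name": "jog_arm", "arguments": {
  "motion": [
    {"offset": [0,1,15],"roll": 0,"hand": 40},
    {"offset": [0,1,30],"roll": 0,"hand": 40},
    {"offset": [0,1,40],"roll": 0,"hand": 40},
    {"offset": [0,1,47],"roll": 0,"hand": 40},
    {"offset": [0,1,49],"roll": 0,"hand": 40},
    {"offset": [0,1,49],"roll": 0,"hand": 40},
    {"offset": [0,1,49],"roll": 0,"hand": 25},
    {"offset": [0,1,49],"roll": 0,"hand": 18},
    {"offset": [0,1,49],"roll": 0,"hand": 10},
    {"offset": [0,1,49],"roll": 0,"hand": 8},
    {"offset": [0,1,49],"roll": 0,"hand": 8},
    {"offset": [0,1,49],"roll": 0,"hand": 8},
    {"offset": [0,1,49],"roll": 0,"hand": 8},
    {"offset": [0,1,49],"roll": 0,"hand": 8}
  ]
}}

```text
clock: 16.28
tool_pos: [0.4994, 0.2248, 0.0912]
orientation: [-179.9, 0.0, -166.2]
force: [1.8, -4.8, 1.8]
opening: 0.0138
```

Gripped with a light side force. Now I'll turn counter-clockwise in stages.

Emit:
{"name": "jog_arm", "arguments": {
  "motion": [
    {"offset": [0,0,0],"roll": -0.08,"hand": 8},
    {"offset": [0,0,0],"roll": -0.16,"hand": 8},
    {"offset": [0,0,0],"roll": -0.24,"hand": 8},
    {"offset": [0,0,0],"roll": -0.32,"hand": 8},
    {"offset": [0,0,0],"roll": -0.4,"hand": 8},
    {"offset": [0,0,0],"roll": -0.48,"hand": 8},
    {"offset": [0,0,0],"roll": -0.56,"hand": 8},
    {"offset": [0,0,0],"roll": -0.64,"hand": 8},
    {"offset": [0,0,0],"roll": -0.64,"hand": 8}
  ]
}}

```text
clock: 17.03
tool_pos: [0.4993, 0.225, 0.0912]
orientation: [-180.0, -0.0, -129.3]
force: [0.9, -4.5, 3.1]
opening: 0.0139
```

Emit:
{"name": "jog_arm", "arguments": {
  "motion": [
    {"offset": [0,0,0],"roll": -0.08,"hand": 8},
    {"offset": [0,0,0],"roll": -0.16,"hand": 8},
    {"offset": [0,0,0],"roll": -0.24,"hand": 8},
    {"offset": [0,0,0],"roll": -0.32,"hand": 8},
    {"offset": [0,0,0],"roll": -0.4,"hand": 8},
    {"offset": [0,0,0],"roll": -0.48,"hand": 8},
    {"offset": [0,0,0],"roll": -0.56,"hand": 8},
    {"offset": [0,0,0],"roll": -0.64,"hand": 8},
    {"offset": [0,0,0],"roll": -0.7,"hand": 8},
    {"offset": [0,0,0],"roll": -0.7,"hand": 8},
    {"offset": [0,0,0],"roll": -0.7,"hand": 8}
  ]
}}

```text
clock: 17.95
tool_pos: [0.499, 0.2251, 0.0911]
orientation: [180.0, -0.0, -89.6]
force: [0.5, -5.2, 5.2]
opening: 0.0135
```

Run:
```python
from plant import ctrl
o=ctrl.get_obs();print(o["moment"],o["force"],o["opening"])
```

```text
[-1.83915089  0.03024695  0.06721434] [ 0.5481187  -5.23646033  5.20729592] 0.013452585725031403
```

The jaws are now at about 1.46 rad in the fixture frame. I'll release, rise and check.

Emit:
{"name": "jog_arm", "arguments": {
  "motion": [
    {"offset": [0,0,0],"roll": 0,"hand": 45},
    {"offset": [0,0,0],"roll": 0,"hand": 45},
    {"offset": [0,0,0],"roll": 0,"hand": 45},
    {"offset": [0,0,0],"roll": 0,"hand": 45},
    {"offset": [0,0,0],"roll": 0,"hand": 45},
    {"offset": [0,0,-25],"roll": 0,"hand": 45},
    {"offset": [0,0,-60],"roll": 0,"hand": 45},
    {"offset": [0,0,-100],"roll": 0,"hand": 45},
    {"offset": [0,0,-140],"roll": 0,"hand": 45},
    {"offset": [-30,0,-160],"roll": 0,"hand": 45},
    {"offset": [-60,0,-160],"roll": 0,"hand": 45},
    {"offset": [-60,0,-160],"roll": 0,"hand": 45},
    {"offset": [-60,0,-160],"roll": 0,"hand": 45},
    {"offset": [-60,0,-160],"roll": 0,"hand": 45}
  ]
}}

```text
clock: 19.12
tool_pos: [0.4979, 0.2856, 0.2502]
orientation: [179.9, -0.0, -89.4]
force: [0.4, -0.3, -0.7]
opening: 0.045
```

Run:
```python
from h import *
import pickle
s=shot("wrist");pickle.dump({k:s[k] for k in("img","K","D","cam_to_world")},open("f3.pkl","wb"))
t=shot("side")["img"]
a=cv2.resize(s["img"][0:260,200:440],(480,520),interpolation=cv2.INTER_CUBIC)
b=cv2.resize(t[210:330,255:340],(320,452),interpolation=cv2.INTER_CUBIC);b=cv2.copyMakeBorder(b,0,68,0,0,cv2.BORDER_CONSTANT)
cv2.imwrite("pics/w6.png",np.hstack([a,b])[:,:,::-1])
print(ctrl.get_obs()["force"])
```

```text
[-0.38311754  0.46837164  1.4987048 ]
```

View pics/w6.png

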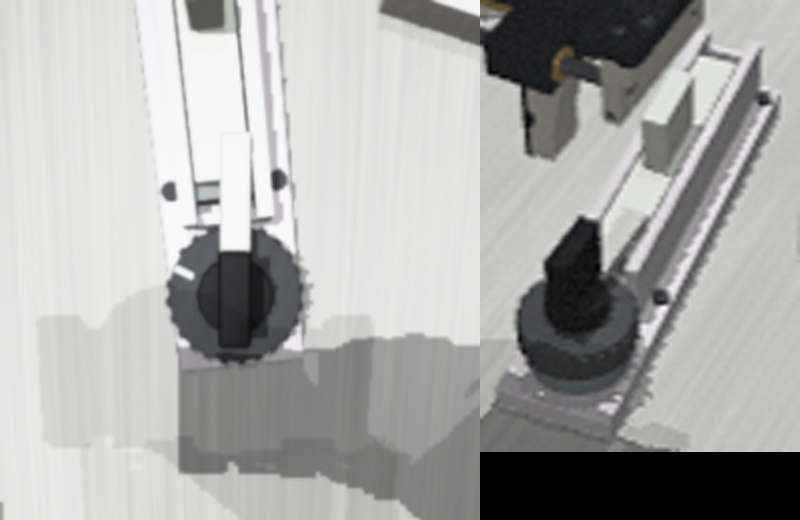

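The arm (235,190) lies over the comb's end, the comb is flush, and the ring mark is at (184,271). I'll do the last numeric check and hand in.

Run:
```python
from h import *
import pickle
from plant import order
s=pickle.load(open("f3.pkl","rb"));f=lambda L:[(200+x/2,y/2) for x,y in L]
u=np.array([-.1129,.9936]);n=np.array([.9936,.1129])
a=ray(s,f([(235,250),(235.5,133)]),.068)[:,:2];d=a[1]-a[0]
A=np.arctan2(-(d@u),-(d@n));m=ray(s,f([(184,271)]),.053)[0]
sh=np.hypot(*(m[:2]-[.5237,.2138]));print("arm ang",A,"mark",m,"shift mm",sh*1e3)
if A>1.4 and sh<.004: order.close_job();print("closed")
```

```text
arm ang 1.462854477572205 mark [0.5234838  0.21371397 0.053     ] shift mm 0.2326887480895068
the job is handed in; nothing more can be done
closed
```

The five-tooth comb is fully home in the fixture and the inner clamp knob is turned so its arm lies over the comb's end. I handed the job in at about 19 s; no verdict is reported.

- **Choosing the comb:** Both white combs looked alike from above. A sideways wrist-camera view showed five teeth on the one at (0.61, −0.24); the other had more, finer teeth, and I left it alone.
- **Fitting it:** I measured the slots in the wrist image and corrected the held comb by about 0.6 mm. It went in with no noticeable resistance, ending about 20 mm above the table by the arm's reading. The last pictures show it flush with the walls.
- **Turning the clamp:** I turned only the inner knob, from about 0.13 to 1.46 rad, so it clears the 1.35 needed by about 0.11. The ring mark moved about 0.2 mm, which is within measuring error.
- **Not checked:** I did not re-measure the cartons, roll, scanner or eight-tooth comb at the end. The planned paths kept clear of them, and the force readings after each move never went above about 8 N.

No check failed or disagreed; the gripper ended clear above the fixture at z = 0.25 m.

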